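# Open the pantry bin and hold its lid up

## Task

Lift the jam jar off the lid of the green dry-goods bin and set it down upright on the turntable, beside the other condiments. Then tug the lid up by its brass knob to learn whether the latch is caught; if it is, turn the knob anticlockwise to free it; raise the lid a good halfway (about 55 degrees) and finish still holding it open there, for it falls shut if you let go. Do not drop or tip the jar, and leave the other jars, tins, bowl, bottle and pot where they stand.

Things in the scene. Friction and masses are not known exactly. Their poses are not given: they have to be found in the camera images.
- bin: Dry-goods bin, fixed: green enamelled steel box 240 mm (x) by 300 mm (y), rim 140 mm above the counter, with a flat beech lid 252 x 310 mm, 12 mm thick (top face 152 mm above the counter when shut), overhanging the front by 14 mm. Origin: centre of its underside. x points from the front (knob side) to the hinged back, z up.
- lid_hinge (a point): Middle of the lid's hinge line, at the back rim of the bin: 122 mm behind the bin's origin (+x of the bin), 140 mm above the counter. The hinge line runs along the bin's y axis.
- lid (a joint): Opening angle of the lid, rad: 0 shut, growing as the front edge rises, stop at 1.7. It weighs about 0.5 kg, has no stay and falls shut; lifting takes about 3 N at the knob. When the latch is caught the lid still has some play: it rises about 0.012 rad (2 to 3 mm at the knob), then stops hard. When not caught it simply comes up.
- knob_grip (a point): Centre of the round brass latch knob near the lid's front edge: a plain cylinder 36 mm across, 22 mm tall, 14 to 36 mm above the lid's face, on a thin neck. Lid shut: 207 mm in front of the hinge line, 177 mm above the counter. z: the knob's axis, tilts with the lid. Pinched along the hinge line it can pivot in the fingers as the lid swings, so the hand may stay upright.
- knob (a joint): Turn of the knob since the start, rad: 0 at every start, growing anticlockwise from above, stops at 0 and 1.75; stiff (0.06 N m), stays where left. It turns a tongue hidden under the lid. Nothing shows where the tongue stands: some starts are caught, some not; only a tug tells, so tug before turning. 1.3 rad anticlockwise always frees it (ease the pull while turning).
- jam_jar: The jam jar that stands on the bin's lid: orange preserve, paper label, white cap; a cylinder 60 mm in diameter and 85 mm tall (cap 58 mm across, the top 16 mm), about 0.3 kg. Origin: centre of its underside; z is its axis.
- platter_top (a point): Centre of the turntable's upper face, 20 mm above the counter. A dark wooden round tray of 140 mm radius (135 mm inside a low rim that stands 14 mm above this face), it turns stiffly about this vertical axis. A jar must stand flat within the rim.
- free_spot (a point): Middle of the empty front part of the turntable, on its upper face (20 mm above the counter), 70 mm from its centre: room for the jar. x points from here to the turntable's centre; the other jars stand beyond the centre, so fingers closing along this point's y axis have room.
- chutney_jar: Dark red jar, black cap, 60 mm across, 88 mm tall, on the turntable (25 mm behind its centre line, 88 mm to the +y side); leave it alone: knocking or shifting it by more than 30 mm spoils the job.
- relish_jar: Brown jar, brass cap, 62 mm across, 80 mm tall, on the turntable (25 mm behind its centre line, 88 mm to the -y side); leave it alone: knocking or shifting it by more than 30 mm spoils the job.
- vinegar: Green bottle, 58 mm across, 210 mm tall, on the turntable (75 mm behind its centre); leave it alone: knocking or shifting it by more than 30 mm spoils the job.
- tin_tomato: Food tin with red label, 74 mm across, 110 mm tall, right of the bin; leave it alone: knocking or shifting it by more than 30 mm spoils the job.
- tin_beans: Food tin with orange label, 74 mm across, 110 mm tall, right of the bin; leave it alone: knocking or shifting it by more than 30 mm spoils the job.
- bowl: Green mixing bowl, 170 mm across, 95 mm tall, behind the bin and turntable; leave it alone: knocking or shifting it by more than 30 mm spoils the job.
- salt_pot: White salt pot with wooden lid, 58 mm across, 60 mm tall, on the counter right of the bin; leave it alone: knocking or shifting it by more than 30 mm spoils the job.

How it is judged:
By the outcome, as a careful person would: the job done as asked, in the order asked, and still so for the second after the job is handed in, while the arm keeps its last pose, push and grip.
It also fails if it takes over 64 s, if anything falls off the work surface, if the arm or the gripper's body presses on something with over 40 N, if the wrist force passes 120 N, or if a joint passes its speed limit or range.

## Robot

A 7-joint arm with a two-finger parallel gripper is mounted at the origin on the work surface. World frame = base frame: x ahead of the robot, y to its left, z up, the work surface at z = 0. Lengths are in mm, angles in rad, forces in N, time in s.
With the tool pointing down it reaches from about 400 to 875 mm from the base axis. Payload 4.4 kg.
Tool frame: the origin (TCP) lies at the very end of the fingers, on their centre line; the grasp point (between the pads) lies 19 mm behind it; z points along the fingers, y is the line along which they close (so a half turn about z gives the same grasp; the last joint's range is limited). The gripper opens to 85 mm and grips with 20 to 120 N. Pads are 22 mm wide; open, the fingers measure 114 mm over their backs; the gripper's body (76 mm by 85 mm) begins 54 mm behind the grasp point. The pads swing forward as they close: fully open they stand 13 mm farther back than shut.
Start: joints at [1.155, 0.628, 0.038, 1.517, -0.027, 0.996, -0.02], TCP at [222.789, -610.641, 231.313] pointing down, gripper open.
Joint ranges: [-3.06, 3.06], [-0.37, 2.12], [-1.25, 1.32], [0.18, 2.47], [-1.1, 4.24], [0.23, 1.98], [-2.94, 2.94]. Speed limits (rad/s): [2.57, 2.57, 3.14, 3.14, 3.14, 3.14, 3.14].

## Interface

Orientations are given as [roll, pitch, yaw] about the fixed x, y, z axes, in that order (R = Rz(yaw) Ry(pitch) Rx(roll)).
In Python, from cell import ctrl gives the robot as it stands.
- The arm moves only by the tool jog_arm, never from a script. Its argument "plan" is a list of rows, each an object of numbers: "tx", "ty", "tz": the shift along the tool's x, y, z as a fraction of full scale; "wx", "wy", "wz": the turn, a rotation vector about the tool's x, y, z as a fraction of full scale; "claw": the closure, from 0 (fully open) to 1 (shut). In form: [{"tx": .., "ty": .., "tz": .., "wx": .., "wy": .., "wz": .., "claw": ..}, ...]. A call has 1 to 12 rows; each row is the pose to reach, as a shift and turn from the pose commanded when the call began, along the tool's axes at that moment; what a row does not reach only later rows make up. Full scale, the value 1, is 300 mm for a shift and 90 degrees for a turn. A row lasts 1/10 s, in which the tool goes at most 50 mm and 8.59 degrees, less where a joint would pass 70% of its speed; a pose out of reach is approached as far as the arm can. A call with a number of a shift or a turn outside -1 to 1 is refused whole. A call with a gripper value outside its range is refused whole. The fingers move at their own pace and stop on an object; the grip force is fixed at half the most. Time passes only in rows, so rows that repeat a pose let the fingers close. It gives the time, the measured TCP pose, the force, the opening and the grip force at its end, in the units of the state.
- ctrl.read_state(): the state, without advancing time (a new reading comes with each control period).
- ctrl.get_image(name): name is "side" or "top" or "wrist"; returns a dict with "img" (384x512x3 uint8, red, green, blue), "depth" (384x512 float32, mm along the optical axis (not along the pixel's ray), 0 where there is no reading), "fx", "fy", "cx", "cy" (pixels), "position" and "orientation" of the camera in the world; the wrist camera has in their place "hand_eye" (4x4, takes a point from camera to tool coordinates, whose origin is the TCP and whose axes are the flange's). Camera axes: x right, y down, z forward; pixel columns grow to the right and rows downward; lengths in mm; the calibration is good to about 2 mm. A picture is of the moment at which its call begins: read the wrist's pose just before it.
- ctrl.finish_job(): hands the job in; it is judged then, once.
Trained networks look in a picture, given as the dict that the camera call returned (one of the last four; its "shot" number tells which), for a name from the list of things; names that differ only in an ending like _2 or _b are one class to them, and where a whole thing is asked for, a point or a joint stands for the part that bears it (a point fixed in the world has none). Each returns a list of dicts, best first, with "score" (0 to 1); they miss things now and then, are a little off and sometimes report something else, mostly with a low value. They report only what shows in the picture. A call takes as long as a camera call.
- ctrl.trace(picture, thing): "pixels" (384x512 bool, what is visible of it) and "extent" ([centre column, centre row, width, height] in pixels, round what is visible of it).
The state is a dict: "clock": time; "qpos": joint angles; "qd": joint speeds; "tau": joint torques, N m; "eef_pos": TCP position; "tool_rot": TCP orientation; "force": force on the tool from outside, world axes, zero at the start; "torque": the same for the moment, N m; "width": finger opening in mm; "gripper_force": force on a finger pad.
Only numpy, scipy, OpenCV 4.12 (cv2) and the standard library are available. Lean on these libraries where they do the work, as an engineer would, in place of code of your own. Each camera call takes 0.05 s, during which the arm holds its last target. There are 200 camera calls.

## Working session

There is one attempt and no reset: what is moved stays moved. The work goes in short steps, Python scripts to look and compute and a tool call to move; the robot and the scene stay as the last step left them, time stands still between calls to the robot, and variables do not carry over. Pictures are saved under pics/ and viewed, at most 10 in all, crops included, and the job is handed in when it is done.

Besides the shell and the picture viewer there is one more tool, called after "Request:" by a JSON object that holds its "name" and its "arguments", one argument or row to a line. jog_arm: Moves the arm, as the interface text tells. Shift numbers are shares of 300 mm and turn numbers shares of 90 degrees, none past 1 either way. Its arguments: {"type":"object","properties":{"plan":{"type":"array"}},"required":["plan"]}

```bash
mkdir -p pics; cat > h.py <<'E'
import numpy as np, cv2
from scipy.spatial.transform import Rotation as R
from cell import ctrl
def rot(o):
    o=np.array(o,float)
    if o.shape==(3,3): return o
    if o.size==4: return R.from_quat(o).as_matrix()
    return R.from_euler('xyz',o).as_matrix()
def cloud(p,mask=None,T=None):
    d=p['depth']; m=d>0
    if mask is not None: m&=mask
    v,u=np.nonzero(m); z=d[v,u]
    c=np.c_[(u-p['cx'])/p['fx']*z,(v-p['cy'])/p['fy']*z,z]
    if T is not None: return c@T[:3,:3].T+T[:3,3]
    return c@rot(p['orientation']).T+np.array(p['position'])
E
python3 - <<'E'
from h import *
s=ctrl.read_state(); print(s['eef_pos'],s['tool_rot'],s['force'])
for n in ['top','side']:
    p=ctrl.get_image(n); cv2.imwrite(f'pics/{n}.png',p['img'][:,:,::-1]); print(n,p['position'],p['orientation'])
    for t in ['jam_jar','bin','lid','knob','platter_top','chutney_jar','relish_jar','vinegar','tin_tomato','tin_beans','bowl','salt_pot']:
        r=ctrl.trace(p,t)
        for q in r[:2]:
            c=cloud(p,q['pixels'])
            if len(c)<5: continue
            top=c[c[:,2]>np.percentile(c[:,2],95)-6]
            mn,mx=top[:,:2].min(0),top[:,:2].max(0)
            print(t,round(q['score'],2),np.round(q['extent']),'top z',np.percentile(c[:,2],95).round(),'mid',((mn+mx)/2).round(1),'mean',top.mean(0).round(1),'size',(mx-mn).round())
E
```

```text
[ 222.57357003 -610.02218128  230.37002798] [-3.13963672e+00  1.60016374e-05  3.49808856e-01] [-0.21953093  0.00600647 -0.45632003]
top [ 452.47850238  -18.17690878 1823.1548661 ] [-3.08365741 -0.00968858 -1.58212508]
jam_jar 0.71 [299. 166.  21.  18.] top z 242.0 mid [ 649.4 -191.6] mean [ 649.6 -189.4  239.2] size [49. 52.]
bin 0.77 [300. 179. 100.  86.] top z 159.0 mid [ 609.7 -185.9] mean [ 607.  -187.5  158.4] size [277. 327.]
lid 0.94 [300. 180.  96.  83.] top z 159.0 mid [ 611.2 -185.7] mean [ 606.2 -188.1  157.6] size [274. 327.]
knob 0.26 [155. 219.  81.  77.] top z 33.0 mid [493.6 319.1] mean [494.1 314.3  37.3] size [277. 277.]
chutney_jar 0.79 [124. 220.  22.  18.] top z 114.0 mid [485.3 408.2] mean [486.3 410.  111.1] size [51. 56.]
relish_jar 0.56 [175. 202.  21.  20.] top z 106.0 mid [550.8 245.2] mean [548.1 246.  103.3] size [56. 55.]
vinegar 0.79 [142. 198.  24.  18.] top z 232.0 mid [564.  347.1] mean [563.8 346.1 231. ] size [26. 26.]
tin_tomato 0.63 [366. 216.  26.  24.] top z 116.0 mid [ 493.  -440.2] mean [ 492.4 -441.2  112.8] size [65. 63.]
tin_tomato 0.45 [1
[... 1643 characters left out ...]
3] mean [563.  338.7 224.1] size [24. 21.]
tin_tomato 0.8 [243. 352.  37.  65.] top z 110.0 mid [ 492.7 -441.6] mean [ 493.  -443.5  108.9] size [67. 67.]
tin_tomato 0.56 [306. 339.  39.  60.] top z 110.0 mid [ 622.6 -432.1] mean [ 622.2 -434.   108.8] size [65. 67.]
tin_beans 0.95 [308. 339.  38.  61.] top z 110.0 mid [ 623.3 -432.1] mean [ 622.3 -434.   108.8] size [66. 67.]
tin_beans 0.71 [212. 172.  80.  45.] top z 33.0 mid [494.9 317.6] mean [484.  280.2  31.6] size [276. 282.]
bowl 0.89 [292. 163.  48.  40.] top z 94.0 mid [755.7 230.2] mean [755.7 232.   92.4] size [168. 170.]
salt_pot 0.74 [198. 351.  30.  42.] top z 61.0 mid [ 406.6 -413.5] mean [ 406.6 -415.6   58.9] size [56. 58.]
```

```bash
python3 - <<'E'
from h import *
for n,z0 in [('top',156),('side',152)]:
    p=ctrl.get_image(n); q=ctrl.trace(p,'lid')[0]
    c=cloud(p,q['pixels']); c=c[abs(c[:,2]-z0)<8]
    print(n,cv2.minAreaRect(c[:,:2].astype(np.float32)))
    for t in ['jam_jar','knob']:
        for q in ctrl.trace(p,t)[:1]:
            c=cloud(p,q['pixels'])
            print(t,q['score'],cv2.minEnclosingCircle(c[c[:,2]>np.percentile(c[:,2],90)-5][:,:2].astype(np.float32)))
s=ctrl.read_state();print(R.from_euler('xyz',s['tool_rot']).as_matrix().round(3))
E
```

```text
top ((611.4259033203125, -186.27774047851562), (251.93496704101562, 309.5839538574219), 6.561124801635742)
jam_jar 0.75 ((652.9224853515625, -191.66397094726562), 28.35270881652832)
knob 0.61 ((611.7138061523438, -187.28834533691406), 194.20584106445312)
side ((610.7603759765625, -186.60096740722656), (252.43853759765625, 313.6297302246094), 6.613720893859863)
jam_jar 0.98 ((652.4514770507812, -194.29660034179688), 28.626468658447266)
knob 0.59 ((532.3300170898438, -196.16299438476562), 18.11680793762207)
[[ 0.939  0.343  0.   ]
 [ 0.343 -0.939  0.   ]
 [ 0.    -0.    -1.   ]]
```

View pics/side.png

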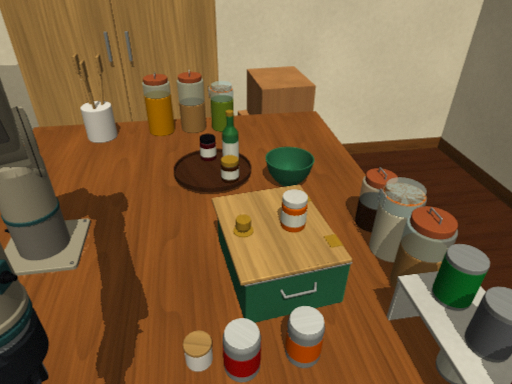

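View pics/top.png

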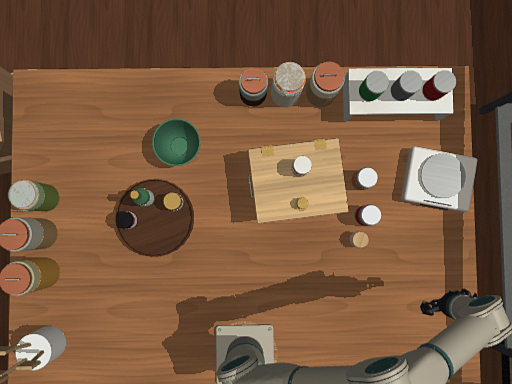

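Jar, knob, bin and turntable poses agree between both cameras, so I'm moving off towards a hover above the jar.

Request:
{"name": "jog_arm", "arguments": {
  "plan": [
    {"tx": 0.1,"ty": -0.05,"tz": -0.1},
    {"tx": 0.25,"ty": -0.1,"tz": -0.2},
    {"tx": 0.4,"ty": -0.17,"tz": -0.3},
    {"tx": 0.55,"ty": -0.24,"tz": -0.3},
    {"tx": 0.7,"ty": -0.3,"tz": -0.3},
    {"tx": 0.8,"ty": -0.36,"tz": -0.3},
    {"tx": 0.9,"ty": -0.4,"tz": -0.3},
    {"tx": 0.9,"ty": -0.4,"tz": -0.3}
  ]
}}

```text
invalid input at $.plan[0]: expected keys tx, ty, tz, wx, wy, wz, claw
```

```bash
cat >> h.py <<'E'
def go(C,yaw,*targets):
    """fractions for world targets from commanded C, tool down with yaw (deg)"""
    M=(R.from_euler('z',yaw,degrees=True)*R.from_euler('x',np.pi)).as_matrix()
    for t in targets: print(((np.array(t)-C)@M/300).round(3))
E
python3 - <<'E'
from h import *
s=ctrl.read_state();p=s['eef_pos'];print(p,s['tool_rot'],s['clock'],s['width'])
go(p,20.05,(652.6,-193,320))
E
```

```text
[ 222.75482175 -610.61966848  231.29531246] [-3.14153314e+00 -2.71743053e-05  3.49752813e-01] 1.7 85.77211346451853
[ 1.823 -0.816 -0.296]
```

Request:
{"name": "jog_arm", "arguments": {
  "plan": [
    {"tx": 0.1,"ty": -0.05,"tz": -0.1,"wx": 0,"wy": 0,"wz": 0,"claw": 0},
    {"tx": 0.25,"ty": -0.1,"tz": -0.2,"wx": 0,"wy": 0,"wz": 0,"claw": 0},
    {"tx": 0.4,"ty": -0.17,"tz": -0.3,"wx": 0,"wy": 0,"wz": 0,"claw": 0},
    {"tx": 0.55,"ty": -0.24,"tz": -0.3,"wx": 0,"wy": 0,"wz": 0,"claw": 0},
    {"tx": 0.7,"ty": -0.3,"tz": -0.3,"wx": 0,"wy": 0,"wz": 0,"claw": 0},
    {"tx": 0.8,"ty": -0.36,"tz": -0.3,"wx": 0,"wy": 0,"wz": 0,"claw": 0},
    {"tx": 0.9,"ty": -0.4,"tz": -0.3,"wx": 0,"wy": 0,"wz": 0,"claw": 0},
    {"tx": 0.9,"ty": -0.4,"tz": -0.3,"wx": 0,"wy": 0,"wz": 0,"claw": 0}
  ]
}}

```text
clock: 2.5
eef_pos: [440.5, -399.9, 321.5]
tool_rot: [-3.14, -0.004, 0.36]
force: [-0.3, 0.3, 0.1]
width: 85.3
gripper_force: 0.0
```

Request:
{"name": "jog_arm", "arguments": {
  "plan": [
    {"tx": 0.13,"ty": -0.06,"tz": 0,"wx": 0,"wy": 0,"wz": 0,"claw": 0},
    {"tx": 0.27,"ty": -0.12,"tz": 0,"wx": 0,"wy": 0,"wz": 0,"claw": 0},
    {"tx": 0.4,"ty": -0.18,"tz": 0,"wx": 0,"wy": 0,"wz": 0,"claw": 0},
    {"tx": 0.54,"ty": -0.24,"tz": 0,"wx": 0,"wy": 0,"wz": 0,"claw": 0},
    {"tx": 0.67,"ty": -0.3,"tz": 0,"wx": 0,"wy": 0,"wz": 0,"claw": 0},
    {"tx": 0.8,"ty": -0.36,"tz": 0,"wx": 0,"wy": 0,"wz": 0,"claw": 0},
    {"tx": 0.923,"ty": -0.416,"tz": 0,"wx": 0,"wy": 0,"wz": 0,"claw": 0},
    {"tx": 0.923,"ty": -0.416,"tz": 0,"wx": 0,"wy": 0,"wz": 0,"claw": 0},
    {"tx": 0.923,"ty": -0.416,"tz": 0,"wx": 0,"wy": 0,"wz": 0,"claw": 0},
    {"tx": 0.923,"ty": -0.416,"tz": 0,"wx": 0,"wy": 0,"wz": 0,"claw": 0}
  ]
}}

```text
clock: 3.5
eef_pos: [651.7, -195.4, 321.3]
tool_rot: [3.14, 0.001, 0.347]
force: [-0.1, -0.4, 0.1]
width: 85.8
gripper_force: 0.0
```

```bash
python3 - <<'E'
from h import *
s=ctrl.read_state();print(s['eef_pos'],s['tool_rot'],s['qpos'],s['clock'])
p=ctrl.get_image('wrist'); T=np.eye(4);T[:3,:3]=R.from_euler('xyz',s['tool_rot']).as_matrix();T[:3,3]=s['eef_pos'];T=T@np.array(p['hand_eye'])
cv2.imwrite('pics/w1.png',p['img'][:,:,::-1])
for t in ['jam_jar','knob']:
    for q in ctrl.trace(p,t)[:2]:
        c=cloud(p,q['pixels'],T); z=np.percentile(c[:,2],95)
        print(t,q['score'],q['extent'],z,cv2.minEnclosingCircle(c[abs(c[:,2]-z)<4][:,:2].astype(np.float32)))
E
```

```text
[ 651.68758605 -195.35102586  321.28435373] [3.14045772e+00 1.34817939e-03 3.47441131e-01] [ 0.25692707  0.60630839 -0.01442318  1.29594909  0.01048173  1.23988535
 -0.98169005] 3.5
jam_jar 0.83 [251.9, 190.9, 72.6, 85.6] 238.73267040749428 ((650.8700561523438, -192.61228942871094), 28.853370666503906)
knob 0.64 [215.0, 285.2, 37.8, 38.4] 189.65395607623498 ((530.2127685546875, -195.5581512451172), 18.08404541015625)
```

Request:
{"name": "jog_arm", "arguments": {
  "plan": [
    {"tx": 0,"ty": -0.008,"tz": 0.1,"wx": 0,"wy": 0,"wz": 0,"claw": 0},
    {"tx": 0,"ty": -0.008,"tz": 0.2,"wx": 0,"wy": 0,"wz": 0,"claw": 0},
    {"tx": 0,"ty": -0.008,"tz": 0.3,"wx": 0,"wy": 0,"wz": 0,"claw": 0},
    {"tx": 0,"ty": -0.008,"tz": 0.4,"wx": 0,"wy": 0,"wz": 0,"claw": 0},
    {"tx": 0,"ty": -0.008,"tz": 0.47,"wx": 0,"wy": 0,"wz": 0,"claw": 0},
    {"tx": 0,"ty": -0.008,"tz": 0.47,"wx": 0,"wy": 0,"wz": 0,"claw": 0},
    {"tx": 0,"ty": -0.008,"tz": 0.47,"wx": 0,"wy": 0,"wz": 0,"claw": 0.5},
    {"tx": 0,"ty": -0.008,"tz": 0.47,"wx": 0,"wy": 0,"wz": 0,"claw": 1},
    {"tx": 0,"ty": -0.008,"tz": 0.47,"wx": 0,"wy": 0,"wz": 0,"claw": 1},
    {"tx": 0,"ty": -0.008,"tz": 0.47,"wx": 0,"wy": 0,"wz": 0,"claw": 1},
    {"tx": 0,"ty": -0.008,"tz": 0.47,"wx": 0,"wy": 0,"wz": 0,"claw": 1}
  ]
}}

```text
clock: 4.75
eef_pos: [653.2, -192.0, 182.8]
tool_rot: [3.139, -0.003, 0.349]
force: [0.2, -0.5, 7.9]
width: 59.0
gripper_force: 65.1
```

```bash
python3 - <<'E'
from h import *
s=ctrl.read_state();print(s['eef_pos'],s['width'],s['gripper_force'],s['force'])
p=s['eef_pos']; go(p,20.05,p+[0,0,90],(539.5,50,270),(427.9,293,260))
E
```

```text
[ 653.22708005 -191.98154665  182.76740779] 58.95851229815227 65.11975765228271 [ 0.22754905 -0.45905352  7.88836052]
[ 0.   0.  -0.3]
[-0.08  -0.888 -0.291]
[-0.151 -1.776 -0.257]
```

Request:
{"name": "jog_arm", "arguments": {
  "plan": [
    {"tx": 0,"ty": 0,"tz": -0.04,"wx": 0,"wy": 0,"wz": 0,"claw": 1},
    {"tx": 0,"ty": 0,"tz": -0.1,"wx": 0,"wy": 0,"wz": 0,"claw": 1},
    {"tx": 0,"ty": 0,"tz": -0.18,"wx": 0,"wy": 0,"wz": 0,"claw": 1},
    {"tx": 0,"ty": -0.03,"tz": -0.26,"wx": 0,"wy": 0,"wz": 0,"claw": 1},
    {"tx": -0.01,"ty": -0.1,"tz": -0.3,"wx": 0,"wy": 0,"wz": 0,"claw": 1},
    {"tx": -0.02,"ty": -0.2,"tz": -0.3,"wx": 0,"wy": 0,"wz": 0,"claw": 1},
    {"tx": -0.03,"ty": -0.31,"tz": -0.3,"wx": 0,"wy": 0,"wz": 0,"claw": 1},
    {"tx": -0.04,"ty": -0.43,"tz": -0.3,"wx": 0,"wy": 0,"wz": 0,"claw": 1},
    {"tx": -0.05,"ty": -0.55,"tz": -0.3,"wx": 0,"wy": 0,"wz": 0,"claw": 1},
    {"tx": -0.06,"ty": -0.67,"tz": -0.3,"wx": 0,"wy": 0,"wz": 0,"claw": 1},
    {"tx": -0.07,"ty": -0.78,"tz": -0.3,"wx": 0,"wy": 0,"wz": 0,"claw": 1},
    {"tx": -0.08,"ty": -0.88,"tz": -0.3,"wx": 0,"wy": 0,"wz": 0,"claw": 1}
  ]
}}

```text
clock: 5.95
eef_pos: [537.4, 50.8, 270.7]
tool_rot: [-3.141, 0.001, 0.351]
force: [0.7, 0.7, -2.9]
width: 58.8
gripper_force: 65.1
```

Request:
{"name": "jog_arm", "arguments": {
  "plan": [
    {"tx": -0.01,"ty": -0.1,"tz": 0,"wx": 0,"wy": 0,"wz": 0,"claw": 1},
    {"tx": -0.02,"ty": -0.21,"tz": 0,"wx": 0,"wy": 0,"wz": 0,"claw": 1},
    {"tx": -0.03,"ty": -0.32,"tz": 0.02,"wx": 0,"wy": 0,"wz": 0,"claw": 1},
    {"tx": -0.04,"ty": -0.43,"tz": 0.04,"wx": 0,"wy": 0,"wz": 0,"claw": 1},
    {"tx": -0.05,"ty": -0.54,"tz": 0.06,"wx": 0,"wy": 0,"wz": 0,"claw": 1},
    {"tx": -0.06,"ty": -0.65,"tz": 0.08,"wx": 0,"wy": 0,"wz": 0,"claw": 1},
    {"tx": -0.065,"ty": -0.75,"tz": 0.1,"wx": 0,"wy": 0,"wz": 0,"claw": 1},
    {"tx": -0.07,"ty": -0.83,"tz": 0.12,"wx": 0,"wy": 0,"wz": 0,"claw": 1},
    {"tx": -0.07,"ty": -0.88,"tz": 0.13,"wx": 0,"wy": 0,"wz": 0,"claw": 1},
    {"tx": -0.07,"ty": -0.89,"tz": 0.13,"wx": 0,"wy": 0,"wz": 0,"claw": 1},
    {"tx": -0.07,"ty": -0.89,"tz": 0.13,"wx": 0,"wy": 0,"wz": 0,"claw": 1}
  ]
}}

```text
clock: 7.05
eef_pos: [427.9, 292.0, 231.5]
tool_rot: [3.141, -0.0, 0.35]
force: [0.1, -0.3, -3.2]
width: 58.7
gripper_force: 65.1
```

```bash
python3 - <<'E'
from h import *
s=ctrl.read_state();print(s['eef_pos'],s['tool_rot'],s['width'],s['gripper_force'],s['force'],s['qpos'])
p=ctrl.get_image('side'); cv2.imwrite('pics/s2.png',p['img'][:,:,::-1])
c=cloud(p,ctrl.trace(p,'jam_jar')[0]['pixels']);print('jar z',np.percentile(c[:,2],[1,5,95]),c.mean(0))
go(s['eef_pos'],np.degrees(s['tool_rot'][2]),(427.9,293,60),(427.9,293,50))
E
```

```text
[427.91155493 291.98047531 231.53937014] [ 3.14087709e+00 -5.88633758e-05  3.49902945e-01] 58.69930074384915 65.11299133300781 [ 0.13787287 -0.26177532 -3.24908977] [-0.59257186  0.44048441 -0.08650875  1.88032069  0.051216    0.82305504
 -1.92660057]
jar z [ -0.42298127 203.7124339  285.63345724] [420.52712269 289.66335396 234.96654282]
[ 0.001 -0.003  0.572]
[ 0.001 -0.003  0.605]
```

Request:
{"name": "jog_arm", "arguments": {
  "plan": [
    {"tx": 0,"ty": -0.003,"tz": 0.08,"wx": 0,"wy": 0,"wz": 0,"claw": 1},
    {"tx": 0,"ty": -0.003,"tz": 0.18,"wx": 0,"wy": 0,"wz": 0,"claw": 1},
    {"tx": 0,"ty": -0.003,"tz": 0.28,"wx": 0,"wy": 0,"wz": 0,"claw": 1},
    {"tx": 0,"ty": -0.003,"tz": 0.38,"wx": 0,"wy": 0,"wz": 0,"claw": 1},
    {"tx": 0,"ty": -0.003,"tz": 0.46,"wx": 0,"wy": 0,"wz": 0,"claw": 1},
    {"tx": 0,"ty": -0.003,"tz": 0.53,"wx": 0,"wy": 0,"wz": 0,"claw": 1},
    {"tx": 0,"ty": -0.003,"tz": 0.57,"wx": 0,"wy": 0,"wz": 0,"claw": 1},
    {"tx": 0,"ty": -0.003,"tz": 0.585,"wx": 0,"wy": 0,"wz": 0,"claw": 1},
    {"tx": 0,"ty": -0.003,"tz": 0.59,"wx": 0,"wy": 0,"wz": 0,"claw": 1},
    {"tx": 0,"ty": -0.003,"tz": 0.595,"wx": 0,"wy": 0,"wz": 0,"claw": 1},
    {"tx": 0,"ty": -0.003,"tz": 0.595,"wx": 0,"wy": 0,"wz": 0,"claw": 1}
  ]
}}

```text
clock: 8.25
eef_pos: [427.9, 293.6, 53.5]
tool_rot: [-3.141, -0.001, 0.35]
force: [-1.1, 0.5, -2.3]
width: 58.6
gripper_force: 65.2
```

Request:
{"name": "jog_arm", "arguments": {
  "plan": [
    {"tx": 0,"ty": 0,"tz": 0.005,"wx": 0,"wy": 0,"wz": 0,"claw": 1},
    {"tx": 0,"ty": 0,"tz": 0.01,"wx": 0,"wy": 0,"wz": 0,"claw": 1},
    {"tx": 0,"ty": 0,"tz": 0.012,"wx": 0,"wy": 0,"wz": 0,"claw": 1},
    {"tx": 0,"ty": 0,"tz": 0.012,"wx": 0,"wy": 0,"wz": 0,"claw": 1}
  ]
}}

```text
clock: 8.65
eef_pos: [427.6, 293.6, 50.7]
tool_rot: [-3.141, -0.001, 0.35]
force: [-1.9, -0.2, 10.2]
width: 58.8
gripper_force: 66.8
```

Request:
{"name": "jog_arm", "arguments": {
  "plan": [
    {"tx": 0,"ty": 0,"tz": 0,"wx": 0,"wy": 0,"wz": 0,"claw": 0.25},
    {"tx": 0,"ty": 0,"tz": 0,"wx": 0,"wy": 0,"wz": 0,"claw": 0.1},
    {"tx": 0,"ty": 0,"tz": 0,"wx": 0,"wy": 0,"wz": 0,"claw": 0},
    {"tx": 0,"ty": 0,"tz": 0,"wx": 0,"wy": 0,"wz": 0,"claw": 0},
    {"tx": 0,"ty": 0,"tz": 0,"wx": 0,"wy": 0,"wz": 0,"claw": 0},
    {"tx": 0,"ty": 0,"tz": -0.08,"wx": 0,"wy": 0,"wz": 0,"claw": 0},
    {"tx": 0,"ty": 0,"tz": -0.18,"wx": 0,"wy": 0,"wz": 0,"claw": 0},
    {"tx": 0,"ty": 0,"tz": -0.3,"wx": 0,"wy": 0,"wz": 0,"claw": 0},
    {"tx": 0,"ty": 0,"tz": -0.45,"wx": 0,"wy": 0,"wz": 0,"claw": 0},
    {"tx": 0,"ty": 0,"tz": -0.6,"wx": 0,"wy": 0,"wz": 0,"claw": 0},
    {"tx": 0,"ty": 0,"tz": -0.7,"wx": 0,"wy": 0,"wz": 0,"claw": 0},
    {"tx": 0,"ty": 0,"tz": -0.7,"wx": 0,"wy": 0,"wz": 0,"claw": 0}
  ]
}}

```text
clock: 9.85
eef_pos: [429.5, 295.0, 263.6]
tool_rot: [-3.139, -0.009, 0.35]
force: [0.8, 0.7, -0.7]
width: 85.7
gripper_force: 0.0
```

```bash
python3 - <<'E'
from h import *
s=ctrl.read_state();e=s['eef_pos'];print(e,s['tool_rot'],s['width'],s['clock'])
for n in ['side','top']:
  p=ctrl.get_image(n)
  if n=='side': cv2.imwrite('pics/s3.png',cv2.resize(p['img'][90:290,120:380,::-1],None,fx=3,fy=3))
  for t in ['jam_jar','chutney_jar','relish_jar']:
    c=cloud(p,ctrl.trace(p,t)[0]['pixels']);z=np.percentile(c[:,2],95);print(n,t,z,cv2.minEnclosingCircle(c[abs(c[:,2]-z)<6][:,:2].astype(np.float32)))
go(e,np.degrees(s['tool_rot'][2]),(532.7,-195.7,260))
E
```

```text
[429.54191531 294.96095335 263.60102901] [-3.13898196 -0.00888961  0.3495864 ] 85.71489133493267 9.85
side jam_jar 105.79412216182703 ((427.7807312011719, 292.7171936035156), 30.145694732666016)
side chutney_jar 108.70936547360789 ((478.67950439453125, 359.3946838378906), 76.12127685546875)
side relish_jar 100.4502221133287 ((548.6395874023438, 244.03250122070312), 31.77190399169922)Traceback (most recent call last):
  File "<stdin>", line 7, in <module>
IndexError: list index out of range
```

View pics/s3.png

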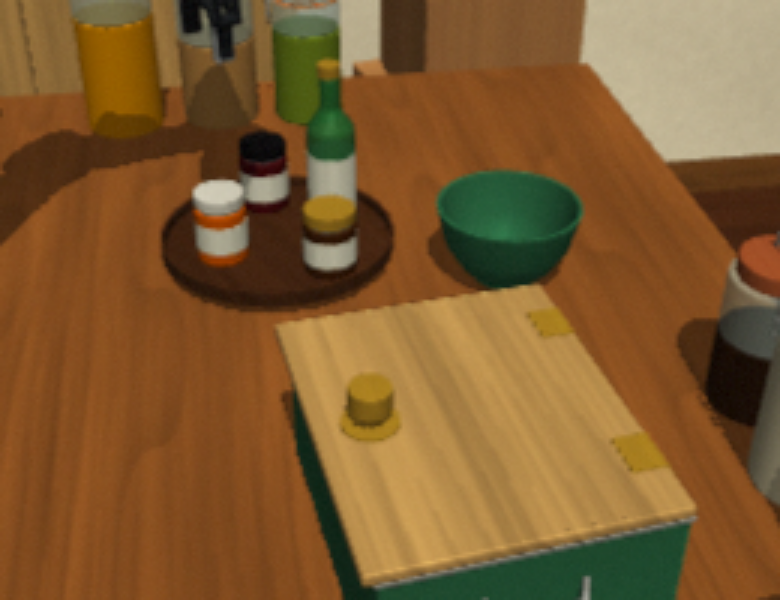

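The jam jar stands upright on the turntable (crop about (220,225)), clear of the other jars. The lid is bare with the knob at crop (370,400). Next I go to the knob.

Request:
{"name": "jog_arm", "arguments": {
  "plan": [
    {"tx": -0.02,"ty": 0.1,"tz": 0,"wx": 0,"wy": 0,"wz": 0,"claw": 0},
    {"tx": -0.03,"ty": 0.24,"tz": 0,"wx": 0,"wy": 0,"wz": 0,"claw": 0},
    {"tx": -0.05,"ty": 0.38,"tz": 0,"wx": 0,"wy": 0,"wz": 0,"claw": 0},
    {"tx": -0.07,"ty": 0.52,"tz": 0,"wx": 0,"wy": 0,"wz": 0,"claw": 0},
    {"tx": -0.09,"ty": 0.66,"tz": 0,"wx": 0,"wy": 0,"wz": 0,"claw": 0},
    {"tx": -0.11,"ty": 0.8,"tz": 0,"wx": 0,"wy": 0,"wz": 0,"claw": 0},
    {"tx": -0.116,"ty": 0.828,"tz": 0,"wx": 0,"wy": 0,"wz": 0,"claw": 0}
  ]
}}

```text
clock: 10.85
eef_pos: [479.9, 42.1, 258.2]
tool_rot: [3.139, 0.003, 0.342]
force: [-0.6, -0.0, 0.2]
width: 85.2
gripper_force: 0.0
```

Request:
{"name": "jog_arm", "arguments": {
  "plan": [
    {"tx": -0.02,"ty": 0.12,"tz": 0,"wx": 0,"wy": 0,"wz": 0.03,"claw": 0},
    {"tx": -0.03,"ty": 0.26,"tz": 0,"wx": 0,"wy": 0,"wz": 0.06,"claw": 0},
    {"tx": -0.05,"ty": 0.4,"tz": 0,"wx": 0,"wy": 0,"wz": 0.09,"claw": 0},
    {"tx": -0.07,"ty": 0.54,"tz": 0,"wx": 0,"wy": 0,"wz": 0.12,"claw": 0},
    {"tx": -0.09,"ty": 0.68,"tz": 0,"wx": 0,"wy": 0,"wz": 0.149,"claw": 0},
    {"tx": -0.11,"ty": 0.79,"tz": 0,"wx": 0,"wy": 0,"wz": 0.149,"claw": 0},
    {"tx": -0.116,"ty": 0.828,"tz": 0,"wx": 0,"wy": 0,"wz": 0.149,"claw": 0},
    {"tx": -0.116,"ty": 0.828,"tz": 0,"wx": 0,"wy": 0,"wz": 0.149,"claw": 0},
    {"tx": -0.116,"ty": 0.828,"tz": 0,"wx": 0,"wy": 0,"wz": 0.149,"claw": 0},
    {"tx": -0.116,"ty": 0.828,"tz": 0,"wx": 0,"wy": 0,"wz": 0.149,"claw": 0}
  ]
}}

```text
clock: 11.85
eef_pos: [532.2, -194.6, 258.9]
tool_rot: [-3.14, 0.0, 0.119]
force: [0.7, 0.1, -0.7]
width: 85.4
gripper_force: 0.0
```

```bash
python3 - <<'E'
from h import *
s=ctrl.read_state();e=s['eef_pos'];print(e,s['tool_rot'],s['qpos'],s['clock'])
p=ctrl.get_image('wrist'); T=np.eye(4);T[:3,:3]=R.from_euler('xyz',s['tool_rot']).as_matrix();T[:3,3]=e;T=T@np.array(p['hand_eye'])
for q in ctrl.trace(p,'knob')[:1]:
    c=cloud(p,q['pixels'],T); z=np.percentile(c[:,2],95)
    print(q['score'],q['extent'],z,cv2.minEnclosingCircle(c[abs(c[:,2]-z)<4][:,:2].astype(np.float32)))
go(e,np.degrees(s['tool_rot'][2]),(532.2,-195.7,162))
E
```

```text
[ 532.23200273 -194.63627595  258.94547706] [-3.13985042e+00  4.62660430e-04  1.19002878e-01] [ 0.2590255   0.47803645  0.06438397  1.72111377 -0.03824181  0.94479104
 -1.11313662] 11.85
0.84 [257.8, 205.4, 45.9, 50.7] 189.6868937990568 ((530.0548706054688, -195.45164489746094), 17.815448760986328)
[-0.001  0.004  0.323]
```

Request:
{"name": "jog_arm", "arguments": {
  "plan": [
    {"tx": -0.002,"ty": 0.004,"tz": 0.1,"wx": 0,"wy": 0,"wz": 0,"claw": 0},
    {"tx": -0.002,"ty": 0.004,"tz": 0.2,"wx": 0,"wy": 0,"wz": 0,"claw": 0},
    {"tx": -0.002,"ty": 0.004,"tz": 0.28,"wx": 0,"wy": 0,"wz": 0,"claw": 0},
    {"tx": -0.002,"ty": 0.004,"tz": 0.32,"wx": 0,"wy": 0,"wz": 0,"claw": 0},
    {"tx": -0.002,"ty": 0.004,"tz": 0.32,"wx": 0,"wy": 0,"wz": 0,"claw": 0},
    {"tx": -0.002,"ty": 0.004,"tz": 0.32,"wx": 0,"wy": 0,"wz": 0,"claw": 0.5},
    {"tx": -0.002,"ty": 0.004,"tz": 0.32,"wx": 0,"wy": 0,"wz": 0,"claw": 1},
    {"tx": -0.002,"ty": 0.004,"tz": 0.32,"wx": 0,"wy": 0,"wz": 0,"claw": 1},
    {"tx": -0.002,"ty": 0.004,"tz": 0.32,"wx": 0,"wy": 0,"wz": 0,"claw": 1},
    {"tx": -0.002,"ty": 0.004,"tz": 0.32,"wx": 0,"wy": 0,"wz": 0,"claw": 1},
    {"tx": -0.002,"ty": 0.004,"tz": 0.32,"wx": 0,"wy": 0,"wz": 0,"claw": 1}
  ]
}}

```text
clock: 13.05
eef_pos: [532.2, -196.2, 164.8]
tool_rot: [-3.139, -0.001, 0.117]
force: [-1.6, 5.3, 8.4]
width: 34.2
gripper_force: 59.0
```

Request:
{"name": "jog_arm", "arguments": {
  "plan": [
    {"tx": 0,"ty": 0,"tz": -0.01,"wx": 0,"wy": 0,"wz": 0,"claw": 1},
    {"tx": 0,"ty": 0,"tz": -0.02,"wx": 0,"wy": 0,"wz": 0,"claw": 1},
    {"tx": 0,"ty": 0,"tz": -0.03,"wx": 0,"wy": 0,"wz": 0,"claw": 1},
    {"tx": 0,"ty": 0,"tz": -0.03,"wx": 0,"wy": 0,"wz": 0,"claw": 1},
    {"tx": 0,"ty": 0,"tz": -0.03,"wx": 0,"wy": 0,"wz": 0,"claw": 1}
  ]
}}

```text
clock: 13.55
eef_pos: [533.2, -196.0, 171.9]
tool_rot: [-3.139, -0.002, 0.118]
force: [4.7, 4.7, -6.1]
width: 34.6
gripper_force: 60.3
```

Request:
{"name": "jog_arm", "arguments": {
  "plan": [
    {"tx": 0,"ty": 0,"tz": -0.01,"wx": 0,"wy": 0,"wz": 0,"claw": 1},
    {"tx": 0,"ty": 0,"tz": -0.02,"wx": 0,"wy": 0,"wz": 0,"claw": 1},
    {"tx": 0.002,"ty": 0,"tz": -0.03,"wx": 0,"wy": 0,"wz": 0,"claw": 1},
    {"tx": 0.002,"ty": 0,"tz": -0.03,"wx": 0,"wy": 0,"wz": 0,"claw": 1},
    {"tx": 0.002,"ty": 0,"tz": -0.03,"wx": 0,"wy": 0,"wz": 0,"claw": 1}
  ]
}}

```text
clock: 14.05
eef_pos: [535.3, -195.8, 181.1]
tool_rot: [-3.14, -0.005, 0.118]
force: [7.5, 5.5, -9.1]
width: 34.1
gripper_force: 60.4
```

```bash
cat >> h.py <<'E'
def lid(p):
    c=cloud(p,ctrl.trace(p,'lid')[0]['pixels'])
    b=np.array([.9933,.115]); h=np.array([740.2,-171.4])
    X=(c[:,:2]-h)@b; Y=(c[:,:2]-h)@[-.115,.9933]
    m=(abs(Y)<150)&(X<-5)&(X>-250)&(c[:,2]>125)&(c[:,2]<420)
    m&=(abs(Y+20)>70)   # away from the hand
    x,z=X[m],c[m,2]
    for _ in range(4):
        f=np.polyfit(x,z,1); k=abs(z-np.polyval(f,x))<8; x,z=x[k],z[k]
    return np.degrees(np.arctan(-f[0])).round(2),len(x)
E
python3 - <<'E'
from h import *
s=ctrl.read_state();print(s['eef_pos'],s['force'],s['torque'])
for n in ['side','top']:
    p=ctrl.get_image(n);cv2.imwrite(f'pics/tug_{n}.png',p['img'][:,:,::-1]);print(lid(p))
E
```

```text
[ 535.32058031 -195.82388324  181.13928242] [ 7.46179836  5.48449215 -9.1191826 ] [ 1.05374128 -1.31591502 -0.01691337]
(np.float64(4.37), 3687)
(np.float64(4.29), 3064)
```

Tug result: the lid rose about 4.3° (0.075 rad, well past the 0.012 rad play), so the latch is not caught and the knob needs no turn. I'm raising the lid along its arc.

Request:
{"name": "jog_arm", "arguments": {
  "plan": [
    {"tx": 0.022,"ty": 0,"tz": -0.035,"wx": 0,"wy": 0,"wz": 0,"claw": 1},
    {"tx": 0.039,"ty": 0,"tz": -0.081,"wx": 0,"wy": 0,"wz": 0,"claw": 1},
    {"tx": 0.06,"ty": 0,"tz": -0.125,"wx": 0,"wy": 0,"wz": 0,"claw": 1},
    {"tx": 0.083,"ty": 0,"tz": -0.168,"wx": 0,"wy": 0,"wz": 0,"claw": 1},
    {"tx": 0.109,"ty": 0,"tz": -0.21,"wx": 0,"wy": 0,"wz": 0,"claw": 1},
    {"tx": 0.138,"ty": 0,"tz": -0.249,"wx": 0,"wy": 0,"wz": 0,"claw": 1},
    {"tx": 0.138,"ty": 0,"tz": -0.249,"wx": 0,"wy": 0,"wz": 0,"claw": 1},
    {"tx": 0.138,"ty": 0,"tz": -0.249,"wx": 0,"wy": 0,"wz": 0,"claw": 1}
  ]
}}

```text
clock: 15.05
eef_pos: [572.7, -191.5, 254.6]
tool_rot: [-3.138, 0.002, 0.117]
force: [0.9, 6.5, -6.7]
width: 34.5
gripper_force: 60.7
```

```bash
python3 - <<'E'
from h import *
s=ctrl.read_state();print(s['eef_pos'],s['tool_rot'],s['force'],s['torque'],s['width'])
for n in ['side','top']:
    p=ctrl.get_image(n);cv2.imwrite(f'pics/up_{n}.png',p['img'][:,:,::-1]);print(lid(p))
E
```

```text
[ 572.6974918  -191.52903894  254.64333264] [-3.13837145e+00  1.78000811e-03  1.17210788e-01] [ 0.94303138  6.45674425 -6.66293423] [ 1.06857424 -0.0579001   0.10386746] 34.47032468973819
(np.float64(26.12), 2655)
(np.float64(26.06), 2764)
```

View pics/up_side.png

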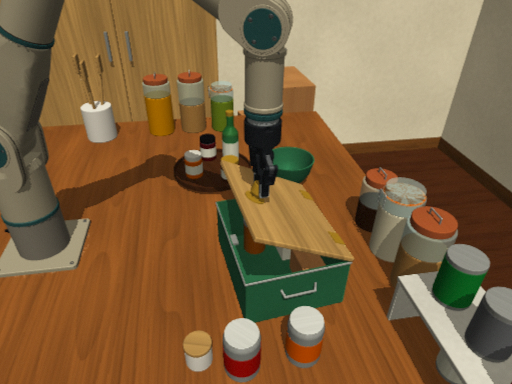

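The side view shows the hand at (262,185) holding the knob, lid at about 26°, with nothing touched. I continue along the arc.

Request:
{"name": "jog_arm", "arguments": {
  "plan": [
    {"tx": 0.032,"ty": -0.003,"tz": -0.037,"wx": 0,"wy": 0,"wz": 0,"claw": 1},
    {"tx": 0.066,"ty": -0.003,"tz": -0.072,"wx": 0,"wy": 0,"wz": 0,"claw": 1},
    {"tx": 0.103,"ty": -0.003,"tz": -0.105,"wx": 0,"wy": 0,"wz": 0,"claw": 1},
    {"tx": 0.145,"ty": -0.003,"tz": -0.135,"wx": 0,"wy": 0,"wz": 0,"claw": 1},
    {"tx": 0.182,"ty": -0.003,"tz": -0.162,"wx": 0,"wy": 0,"wz": 0,"claw": 1},
    {"tx": 0.225,"ty": -0.003,"tz": -0.186,"wx": 0,"wy": 0,"wz": 0,"claw": 1},
    {"tx": 0.281,"ty": -0.003,"tz": -0.212,"wx": 0,"wy": 0,"wz": 0,"claw": 1},
    {"tx": 0.281,"ty": -0.003,"tz": -0.212,"wx": 0,"wy": 0,"wz": 0,"claw": 1},
    {"tx": 0.281,"ty": -0.003,"tz": -0.212,"wx": 0,"wy": 0,"wz": 0,"claw": 1}
  ]
}}

```text
clock: 16.15
eef_pos: [655.5, -182.0, 318.0]
tool_rot: [-3.139, 0.003, 0.116]
force: [-2.1, 5.0, -4.2]
width: 33.6
gripper_force: 60.0
```

```bash
python3 - <<'E'
from h import *
s=ctrl.read_state();print(s['eef_pos'],s['tool_rot'],s['force'],s['torque'],s['width'])
for n in ['side','top']:
    p=ctrl.get_image(n);cv2.imwrite(f'pics/up2_{n}.png',p['img'][:,:,::-1]);print(lid(p))
E
```

```text
[ 655.47011262 -181.96474305  317.95718718] [-3.13880144  0.00344011  0.11573401] [-2.14012303  5.03826115 -4.18213766] [ 1.05221989  0.57831734 -0.17797968] 33.55961953148729
(np.float64(-37.78), 173)
(np.float64(53.62), 1598)
```

View pics/up2_side.png

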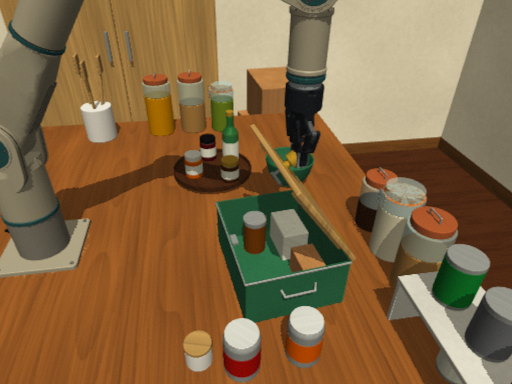

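The side view shows the lid edge-on, well open at about 53.6°, with the knob pinched at (292,158). I add a 2° nudge, then a final check.

Request:
{"name": "jog_arm", "arguments": {
  "plan": [
    {"tx": 0.011,"ty": 0,"tz": -0.005,"wx": 0,"wy": 0,"wz": 0,"claw": 1},
    {"tx": 0.022,"ty": 0,"tz": -0.01,"wx": 0,"wy": 0,"wz": 0,"claw": 1},
    {"tx": 0.022,"ty": 0,"tz": -0.01,"wx": 0,"wy": 0,"wz": 0,"claw": 1},
    {"tx": 0.022,"ty": 0,"tz": -0.01,"wx": 0,"wy": 0,"wz": 0,"claw": 1},
    {"tx": 0.022,"ty": 0,"tz": -0.01,"wx": 0,"wy": 0,"wz": 0,"claw": 1},
    {"tx": 0.022,"ty": 0,"tz": -0.01,"wx": 0,"wy": 0,"wz": 0,"claw": 1}
  ]
}}

```text
clock: 16.95
eef_pos: [661.9, -181.3, 320.8]
tool_rot: [-3.139, 0.003, 0.116]
force: [-1.2, 5.0, -6.6]
width: 33.6
gripper_force: 60.1
```

```bash
python3 - <<'E'
from h import *
s=ctrl.read_state();print(s['eef_pos'],s['force'],s['width'],np.abs(s['qd']).max())
a=lid(ctrl.get_image('top'));print(a)
p=ctrl.get_image('side');
for t in ['jam_jar','bowl']:
    c=cloud(p,ctrl.trace(p,t)[0]['pixels']);print(t,c.mean(0),np.percentile(c[:,2],95))
if 53.5<a[0]<58 and s['gripper_force']>20: print(ctrl.finish_job())
E
```

```text
[ 661.90765001 -181.28731665  320.83724602] [-1.22292597  5.04002822 -6.61126389] 33.566914890951686 0.001891159867721567
(np.float64(55.49), 1515)
jam_jar [428.21792849 274.7470981   71.90291642] 105.61097499100893
bowl [487.01564233 400.48186077  71.27031481] 108.81292237160335
the job is handed in; nothing more can be done
None
```

Job handed in: the jam jar stands upright on the turntable, the tug showed the latch was not caught so I did not turn the knob, and the arm is holding the lid open at about 55°.

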